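# Slide the flat scraper off its rest and lay it across the bowl

## Robot

A 6-joint arm with a two-finger parallel gripper is mounted at the origin on the work surface. World frame = base frame: x ahead of the robot, y to its left, z up, the work surface at z = 0. Lengths are in m, angles in degrees, forces in N, time in s.
With the tool pointing down it reaches from about 0.35 to 0.875 m from the base axis. Payload 4.2 kg.
Tool frame: the origin (TCP) lies midway between the tips of the shut fingers; the grasp point (between the pads) lies 19 mm behind it (r.grasp_offset is the distance from the TCP to the grasp point, in m); z points along the fingers, y is the direction in which the jaws open and shut (so a half turn about z gives the same grasp; the last joint's range is limited). The gripper opens to 87 mm and grips with 3 to 60 N. Pads are 19 mm wide; open, the fingers measure 117 mm over their backs; the gripper's body (75 mm by 190 mm) begins 51 mm behind the grasp point.
Start: joints at [-56.746, 22.042, 0.453, 0, -68.411, -14.817], TCP at [0.198, -0.593, 0.198] pointing down, gripper open.
Joint ranges: [-179.83, 179.83], [-69.29, 118.12], [-61.27, 80.66], [-181.25, 117.63], [-171.15, -9.14], [-177.46, 177.46]. Speed limits (degrees/s): [159.86, 159.86, 180, 180, 180, 180].

## Interface

Orientations are given as a 3x3 rotation matrix whose columns are the frame's x, y, z axes.
In Python, from station import r gives the robot as it stands.
- The arm moves only by the shell command python3 -m crank 'ROWS'. ROWS is JSON, a list of rows, each a list of 3 entries, a list of its own where there are three numbers: the closure, from -1 (fully open) to 1 (shut), so that 0 is half open, then the shift along the tool's x, y, z as a fraction of full scale, then the turn, a rotation vector about the tool's x, y, z as a fraction of full scale. In form: [[fingers, [dx, dy, dz], [wx, wy, wz]], ...]. A call has 1 to 8 rows; each row shifts and turns the commanded pose from where the row before left it, along the tool's axes as they then stand; what a row does not reach is not made up. Full scale, the value 1, is 100 mm for a shift and 45 degrees for a turn. A row lasts 1/10 s, in which the tool goes at most 50 mm and 8.59 degrees, less where a joint would pass 70% of its speed; a pose out of reach is approached as far as the arm can. A call with a number of a shift or a turn outside -1 to 1 is refused whole. A call with a gripper value outside its range is refused whole. The fingers move at their own pace and stop on an object; the grip force is fixed at half the most. Time passes only in rows, so rows that do not move let the fingers close. It gives the time, the measured TCP pose, the force and the opening at its end, in the units of the state.
- r.sense(): the state, without advancing time (a new reading comes with each control period).
- r.capture(name): name is "side" or "top"; returns a dict with "img" (420x560x3 uint8, blue, green, red), "fx", "fy", "cx", "cy" (pixels), "dist" ([k1, k2, p1, p2, k3] as OpenCV has them; the pictures are not rectified), "R" (3x3) and "t" (3): a world point X has camera coordinates R X + t. Camera axes: x right, y down, z forward; pixel columns grow to the right and rows downward; lengths in m; the calibration is good to about 2 mm. A picture is of the moment at which its call begins. There is no depth.
- r.finish_job(): hands the job in, once; it reports no verdict.
The state is a dict: "time_s": time; "joints": joint angles; "joint_velocities": joint speeds; "effort": joint torques, N m; "tcp_pos": TCP position; "ee_rot": TCP orientation; "wrist_force": force on the tool from outside, world axes, zero at the start; "moment": the same for the moment, N m; "gripper_width": opening from 0.0 (shut) to 1.0 (fully open).
Only numpy, scipy, OpenCV 4.12 (cv2) and the standard library are available. Lean on these libraries where they do the work, as an engineer would, in place of code of your own. Each camera call takes 0.05 s, during which the arm holds its last target.

## Task

Slide the flat plastic scraper forward along its channel until its near end sticks well out past the front edge of the timber rest while it still lies flat, then take it by that overhanging end, lift it clear and lay it flat across the middle of the ceramic bowl, resting on the rim with both ends sticking out. Leave the bowl standing where it is and the spoon, the spice tin and everything else on the island undisturbed.

Things in the scene. Friction and masses are not known exactly. Their poses are not given: they have to be found in the camera images.
- riser: Fixed dark waxed timber rest 220 (x) by 150 (y) by 55 mm high, at left or right. Origin: centre of underside. A channel 54 mm wide, 5 mm deep (floor 50 mm above the table) runs along its x axis on the centre line of the top, open at the front (-x, towards the robot), closed at the back by an 8 mm strip.
- riser_edge (a point): The middle of the front edge of the channel floor: 110 mm to -x of the rest's origin and 50 mm above it. Axes as the rest.
- scraper: Loose white plastic plate 180 (x) by 50 (y) by 5 mm, 60 g, in the channel (2 mm play each side), top flush with the block, so its sides cannot be gripped there. Near end starts 5 to 25 mm behind the front edge. Origin: centre of underside, its balance point; near end at -x, z up. Fingertips pressed lightly on top drag it (it slides easily on the waxed timber). Tips off if over half overhangs.
- scraper_front (a point): The middle of the scraper's near end: 90 mm to -x of its origin, 2.5 mm above its underside.
- bowl: Loose white ceramic bowl, empty, about 0.4 kg, 140 mm across the rim, 60 mm high, wall 4 mm. Origin: centre of its underside. It stands on the other side of the island from the rest. Fixed things up to 240 mm high (canister, mug, jar, caddy and so on) stand along the back, beyond x = 0.74 m, and far out at the sides.
- bowl_rim (a point): The centre of the bowl's mouth at rim height, 60 mm above its underside.
- spice_tin: Bystander: small round tin 48 mm in diameter, 50 mm high, between rest and bowl. Origin: centre of its underside.
- spoon: Bystander: wooden spoon about 240 mm long lying between rest and bowl, on the robot's side of the tin. Origin: near its middle.
Not all that is in view belongs to the job. There is more than one size of the bowl; the one meant has the size given above. What is shaped like the scraper but green is not meant.

How it is judged:
By the outcome, as a careful person would: the job done as asked, in the order asked, and still so for the second after the job is handed in, with the robot touching nothing.
It also fails if it takes over 58 s, if anything falls off the work surface, if the arm or the gripper's body presses on something with over 40 N, if the wrist force passes 120 N, or if a joint passes its speed limit or range.

## Working session

There is one attempt and no reset: what is moved stays moved. The work goes in short steps, Python scripts to look and compute and a shell command to move; the robot and the scene stay as the last step left them, time stands still between calls to the robot, and variables do not carry over. Pictures are saved under pics/ and viewed, and the job is handed in when it is done.

```bash
ls; mkdir -p pics
python3 - <<'E'
from station import r
import cv2
for n in ("top","side"):
    c=r.capture(n); cv2.imwrite(f"pics/{n}0.png",c["img"])
    print(n,c["fx"],c["cx"],c["cy"],c["dist"],c["R"],c["t"])
s=r.sense(); print(s)
E
```

```text
pics
top 507.6997105745703 276.10368289960394 209.40652719774005 [-0.07887781  0.          0.          0.          0.        ] [[ 0.0268407  -0.9996176  -0.00665043]
 [-0.98978026 -0.0256433  -0.14027639]
 [ 0.14005221  0.01034758 -0.99009005]] [-0.0541018   0.54050163  1.26054447]
side 490.07759217917794 279.80261799140476 205.86218232309918 [-0.09663237  0.          0.          0.          0.        ] [[-0.94669173 -0.32167013  0.01740961]
 [-0.17098259  0.45593811 -0.87343311]
 [ 0.27301964 -0.82984864 -0.48663283]] [0.51803668 0.18751928 0.96870223]
{'time_s': 0.1, 'joints': array([-5.67479312e+01,  2.20869963e+01,  3.87553429e-01, -2.41406465e-02,
       -6.84114207e+01, -1.48158877e+01]), 'joint_velocities': array([ 0.0668363 , -0.2046082 ,  0.14354179,  0.05404791, -0.06000772,
        0.11734665]), 'effort': array([-1.13392525e-03, -3.91688740e+01,  1.87933695e+01,  4.23183516e+00,
        1.35123849e-02, -6.38487109e-05]), 'tcp_pos': array([ 0.19747099, -0.59236687,  0.19696496]), 'ee_rot': array([[-9.48725589e-01, -3.16100013e-01, -7.33322928e-04],
       [-3.16100843e-01,  9.48723826e-01,  1.83291535e-03],
       [ 1.16336368e-04,  1.97073769e-03, -9.99998051e-01]]), 'wrist_force': array([-1.21119228, -0.28138957, -1.04880232]), 'moment': array([ 0.02342044,  0.0282757 , -0.0062401 ]), 'gripper_width': 0.9999412287192279}
```

View pics/top0.png

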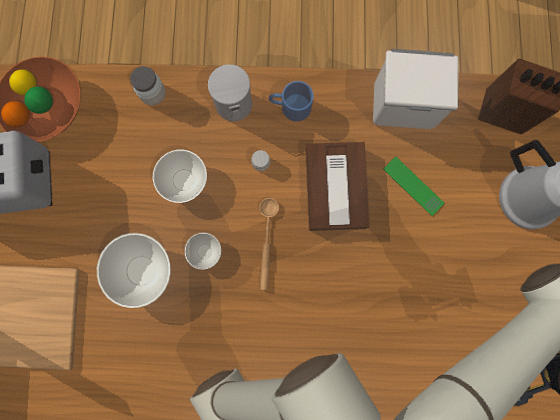

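View pics/side0.png

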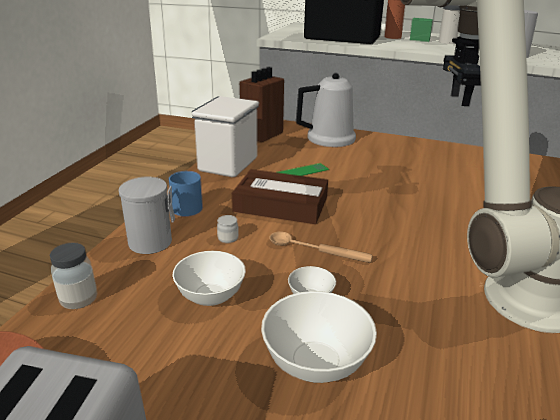

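The top view shows the rest at (337,187) with the white scraper in it at (338,190). Lookalikes for the scraper: the green plate at (413,187), rejected by colour. Bowl candidates are (180,176), (133,270) and (203,251), to be chosen by measured rim diameter. The tin is at (260,160) and the spoon runs from (268,207) to (264,290).

```bash
cat > h.py <<'E'
import numpy as np, cv2
from station import r
def K(c): return np.array([[c["fx"],0,c["cx"]],[0,c["fy"],c["cy"]],[0,0,1.]])
def ray(c,px):
    p=cv2.undistortPoints(np.array(px,float).reshape(-1,1,2),K(c),np.array(c["dist"])).reshape(-1,2)
    R=np.array(c["R"]);t=np.array(c["t"])
    return -R.T@t, np.c_[p,np.ones(len(p))]@R
def plane(c,px,z):
    o,d=ray(c,px); return o+d*((z-o[2])/d[:,2])[:,None]
def proj(c,X):
    return cv2.projectPoints(np.array(X,float).reshape(-1,1,3),cv2.Rodrigues(np.array(c["R"]))[0],np.array(c["t"]),K(c),np.array(c["dist"]))[0].reshape(-1,2)
def white(c,thr=140,sat=45):
    h=cv2.cvtColor(c["img"],cv2.COLOR_BGR2HSV); return ((h[...,2]>thr)&(h[...,1]<sat)).astype(np.uint8)*255
E
python3 - <<'E'
from h import *
c=r.capture("top")
m=white(c,100,60)
cs,_=cv2.findContours(m,cv2.RETR_EXTERNAL,cv2.CHAIN_APPROX_NONE)
for k in cs:
    if cv2.contourArea(k)<150: continue
    M=cv2.moments(k);u,v=M["m10"]/M["m00"],M["m01"]/M["m00"]
    print("blob",round(u),round(v),cv2.contourArea(k),cv2.boundingRect(k))
    if cv2.contourArea(k)>800 and u<230 and v>140:
        for z in(.045,.06,.08):
            P=plane(c,cv2.convexHull(k).reshape(-1,2),z)[:,:2].astype(np.float32)
            print(z,cv2.fitEllipse(P) , cv2.minEnclosingCircle(P))
    if 315<u<365 and 150<v<230:
        P=plane(c,k.reshape(-1,2),.055)[:,:2].astype(np.float32)
        print("scr",cv2.minAreaRect(P), cv2.boxPoints(cv2.minAreaRect(P)))
h=cv2.cvtColor(c["img"],cv2.COLOR_BGR2HSV)
d=((h[...,2]<75)).astype(np.uint8)*255
d[:, :300]=0;d[:,375:]=0;d[:135]=0;d[240:]=0
k=max(cv2.findContours(d,0,1)[0],key=cv2.contourArea)
P=plane(c,k.reshape(-1,2),.055)[:,:2].astype(np.float32); print("rest",cv2.minAreaRect(P),cv2.boxPoints(cv2.minAreaRect(P)))
cv2.imwrite("pics/crop1.png",cv2.resize(c["img"][130:300,90:400],None,fx=2.5,fy=2.5,interpolation=cv2.INTER_CUBIC))
print(plane(c,[(260,158)],.05),plane(c,[(268,207),(264,290)],.01))
E
```

```text
blob 445 403 2306.5 (400, 378, 89, 42)
blob 289 398 6952.5 (190, 354, 190, 66)
blob 515 352 7189.5 (444, 276, 116, 144)
blob 202 251 1004.5 (185, 233, 36, 37)
0.045 ((0.4310046434402466, 0.14328885078430176), (0.09206636995077133, 0.09257522225379944), 175.25247192382812) ((0.4308936595916748, 0.14310869574546814), 0.0467616431415081)
0.06 ((0.4301702678203583, 0.14098280668258667), (0.0909862071275711, 0.09148909896612167), 175.25323486328125) ((0.43006056547164917, 0.14080476760864258), 0.046214211732149124)
0.08 ((0.429057776927948, 0.13790808618068695), (0.08954598754644394, 0.09004093706607819), 175.25299072265625) ((0.4289498031139374, 0.1377328485250473), 0.045484282076358795)
blob 133 270 4234.5 (97, 233, 74, 75)
0.045 ((0.37759241461753845, 0.3174419403076172), (0.18769709765911102, 0.18913112580776215), 156.87196350097656) ((0.37764090299606323, 0.3175162971019745), 0.09507504850625992)
0.06 ((0.3773846924304962, 0.3130926787853241), (0.18549497425556183, 0.1869121640920639), 156.87167358398438) ((0.3774327039718628, 0.3131660223007202), 0.09396082162857056)
0.08 ((0.377107
[... 1373 characters left out ...]
4971923828) ((0.6386843323707581, 0.6647950410842896), 0.09224079549312592)
0.08 ((0.6330100893974304, 0.6516132950782776), (0.08363785594701767, 0.20116445422172546), 97.84564208984375) ((0.6342712640762329, 0.6534289121627808), 0.09078231453895569)
blob 152 93 345.5 (132, 73, 33, 32)
blob 228 84 1275.0 (208, 65, 42, 42)
blob 415 89 5739.0 (373, 49, 86, 80)
rest ((0.49894705414772034, -0.1978231519460678), (0.011350246146321297, 0.14371220767498016), 3.6703429222106934) [[ 0.48868364 -0.12647772]
 [ 0.49788347 -0.26989517]
 [ 0.50921047 -0.2691686 ]
 [ 0.5000106  -0.12575114]]
[[0.67251321 0.00505724 0.05      ]] [[ 0.55149468 -0.01818022  0.01      ]
 [ 0.33649127 -0.01414313  0.01      ]]
```

View pics/crop1.png

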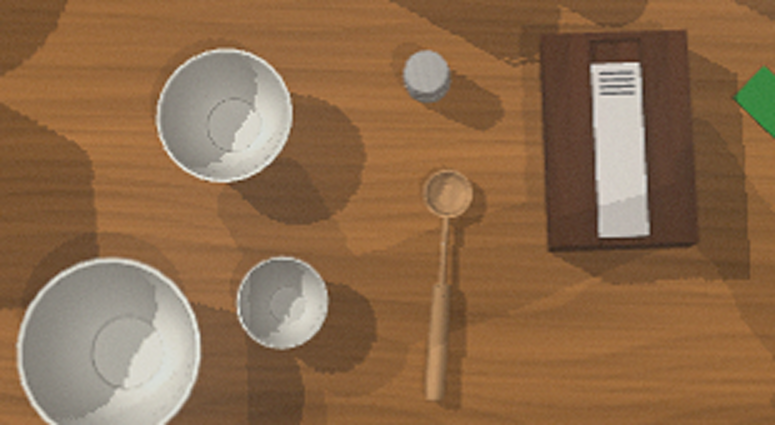

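The crop confirms the white scraper with its near end inside the rest. The bowl at (180,176) measures 139 mm across, so it is the one meant; the others measure about 91 and 187 mm. Next I'll refine the rest's front edge and cross-check with the side view.

Run:
```python
from h import *
c=r.capture("top")
print("rest corners(top)",plane(c,[(309.2,229.6),(368.8,227.2),(364.8,142.5),(306.5,144)],.055)[:,:2].round(4))
s=r.capture("side")
cv2.imwrite("pics/side_crop.png",cv2.resize(s["img"][160:230,220:340],None,fx=6,fy=6,interpolation=cv2.INTER_CUBIC))
cv2.imwrite("pics/top_crop.png",cv2.resize(c["img"][135:240,295:380],None,fx=5.5,fy=5.5,interpolation=cv2.INTER_CUBIC))
ss=white(s,100,60); 
for k in cv2.findContours(ss,0,1)[0]:
    b=cv2.boundingRect(k)
    if cv2.contourArea(k)>100: print(b)
    M=cv2.moments(k)
    if cv2.contourArea(k)>300 and 200<M["m10"]/M["m00"]<340 and 170<M["m01"]/M["m00"]<210:
        P=plane(s,k.reshape(-1,2),.055)[:,:2].astype(np.float32); print("scr side",cv2.minAreaRect(P))
# predicted bowl rim in side
a=np.linspace(0,6.28,60); rim=np.c_[.620+.07*np.cos(a),.209+.07*np.sin(a),a*0+.06]
p=proj(s,rim);print("rim pred bbox",p.min(0),p.max(0))
```

```text
rest corners(top) [[ 0.4903 -0.1244]
 [ 0.5002 -0.2743]
 [ 0.7194 -0.264 ]
 [ 0.7113 -0.1136]]
(0, 346, 133, 74)
(261, 266, 116, 117)
(51, 262, 45, 47)
(173, 251, 73, 55)
(217, 215, 21, 28)
(467, 196, 93, 137)
(251, 178, 71, 19)
scr side ((0.5973592400550842, -0.19167907536029816), (0.1804731786251068, 0.055526141077280045), 3.5467875003814697)
(119, 177, 48, 77)
(195, 110, 62, 67)
(0, 0, 560, 207)
rim pred bbox [172.32494831 250.17707182] [245.84594711 294.22090116]
```

View pics/side_crop.png

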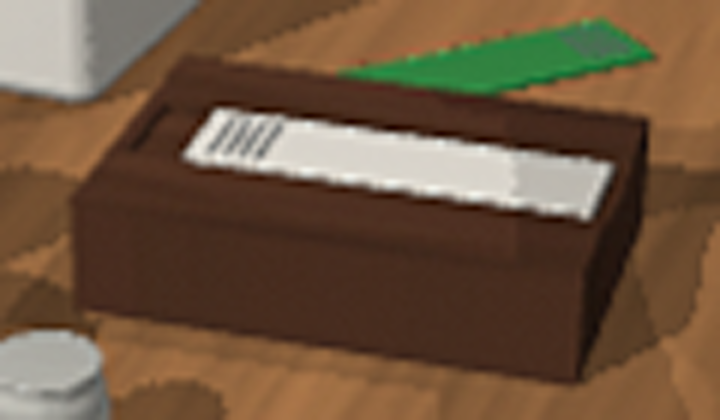

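View pics/top_crop.png

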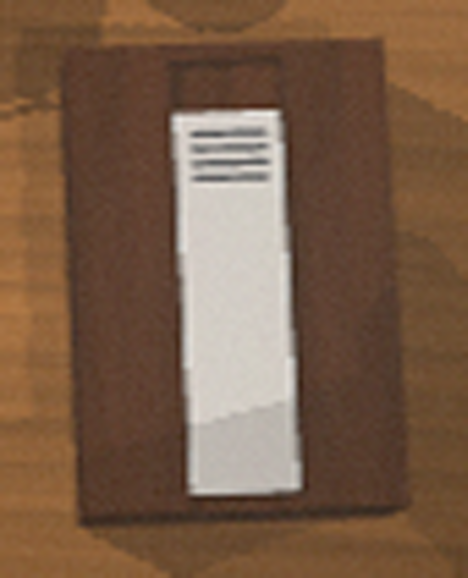

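Rest front edge is centred at about (0.495,-0.199), and the scraper's near end is about 11 mm behind it with yaw about 3.2°. The side view agrees to 2–3 mm. Plan: turn the tool to the channel, shut the fingers, press behind the scraper's centre and drag about 73 mm.

```bash
python3 -m crank '[[1,[0,0,0],[0,0,0.168]],[1,[0,0,0],[0,0,0.168]],[1,[-0.35,0.29,0],[0,0,0]],[1,[-0.35,0.29,0],[0,0,0]],[1,[-0.35,0.29,0],[0,0,0]],[1,[-0.35,0.29,0],[0,0,0]],[1,[-0.35,0.29,0],[0,0,0]],[1,[-0.35,0.29,0],[0,0,0]]]'
```

```text
time_s: 1.05
tcp_pos: [0.3983, -0.4056, 0.198]
ee_rot: [[-0.998, -0.058, 0.0], [-0.058, 0.998, -0.0], [-0.0, -0.0, -1.0]]
wrist_force: [0.7, -0.1, -0.3]
gripper_width: 0.355
```

```bash
python3 -m crank '[[1,[-0.344,0.288,0],[0,0,0]],[1,[-0.344,0.288,0],[0,0,0]],[1,[-0.344,0.288,0],[0,0,0]],[1,[-0.344,0.288,0],[0,0,0]],[1,[-0.344,0.288,0],[0,0,0]],[1,[-0.344,0.288,0],[0,0,0]],[1,[-0.344,0.288,0.2],[0,0,0]],[1,[0,0,0.5],[0,0,0]]]'; python3 -m crank '[[1,[0,0,0.3],[0,0,0]],[1,[0,0,0.2],[0,0,0]],[1,[0,0,0.1],[0,0,0]],[1,[0,0,0],[0,0,0]],[1,[0,0,0],[0,0,0]]]'
```

```text
time_s: 1.85
tcp_pos: [0.6335, -0.1888, 0.1317]
ee_rot: [[-0.998, -0.064, 0.013], [-0.064, 0.998, -0.002], [-0.013, -0.003, -1.0]]
wrist_force: [-0.1, -0.2, -0.5]
gripper_width: 0.006
time_s: 2.35
tcp_pos: [0.6269, -0.1922, 0.0691]
ee_rot: [[-0.998, -0.058, 0.002], [-0.058, 0.998, -0.001], [-0.002, -0.001, -1.0]]
wrist_force: [0.2, 0.2, 0.4]
gripper_width: 0.003
```

Run:
```python
from h import *
s=r.sense();print(s["tcp_pos"],s["wrist_force"])
for n in("top","side"):
    c=r.capture(n)
    p=proj(c,s["tcp_pos"])[0];print(n,p)
    b=(135,255,280,380) if n=="top" else (100,240,200,360)
    cv2.imwrite(f"pics/{n}_press.png",cv2.resize(c["img"][b[0]:b[1],b[2]:b[3]],None,fx=4,fy=4,interpolation=cv2.INTER_CUBIC))
```

```text
[ 0.62685105 -0.19216957  0.06914764] [0.19779441 0.23985723 0.43998827]
top [337.33838716 175.79990243]
side [275.01073561 179.66545163]
```

View pics/side_press.png

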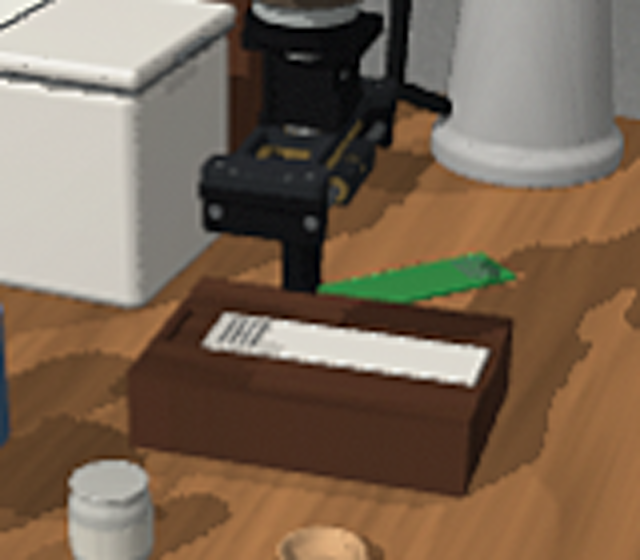

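```bash
python3 -m crank '[[1,[0,0,0.06],[0,0,0]],[1,[0,0,0.05],[0,0,0]],[1,[0,0,0.01],[0,0,0]],[1,[0,0,0.01],[0,0,0]],[1,[0,0,0],[0,0,0]]]'
```

```text
time_s: 2.95
tcp_pos: [0.6259, -0.1918, 0.0548]
ee_rot: [[-0.998, -0.058, -0.0], [-0.058, 0.998, 0.0], [0.0, 0.0, -1.0]]
wrist_force: [-1.0, -0.1, 1.0]
gripper_width: 0.003
```

Run:
```python
from h import *
s=r.sense();print(s["tcp_pos"],s["wrist_force"])
for n in("top","side"):
    c=r.capture(n)
    p=proj(c,s["tcp_pos"])[0];print(n,p)
    b=(135,235,290,380) if n=="top" else (130,220,220,340)
    g=cv2.resize(c["img"][b[0]:b[1],b[2]:b[3]],None,fx=5.5,fy=5.5,interpolation=cv2.INTER_CUBIC)
    cv2.imwrite(f"pics/{n}_press2.png",cv2.convertScaleAbs(g,alpha=1.6,beta=20))
```

```text
[ 0.62593201 -0.19183736  0.05477756] [-0.96113632 -0.14527088  1.04579515]
top [336.57109948 177.30933761]
side [275.23222201 184.74929878]
```

View pics/side_press2.png

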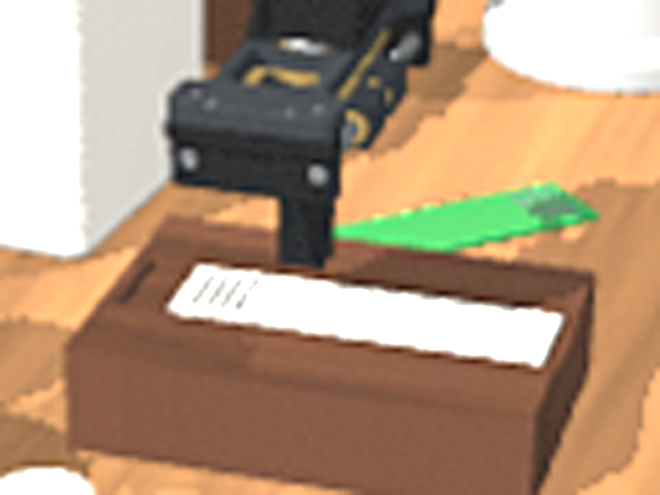

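View pics/top_press2.png

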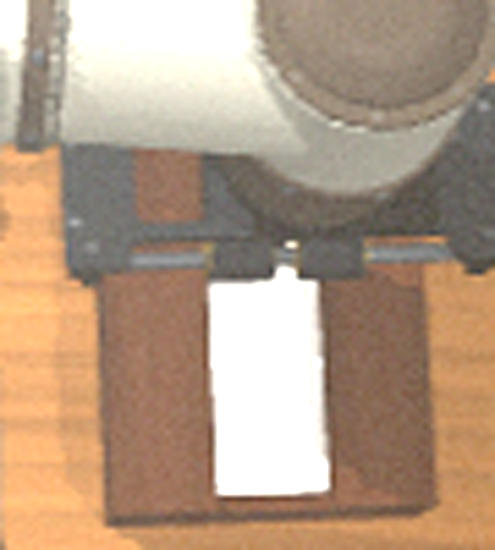

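The side view shows the tip apparently just above the plate, and the force is only about 1 N, so there is no firm contact yet. I'll continue down in small steps.

```bash
for i in 1; do python3 -m crank '[[1,[0,0,0.01],[0,0,0]],[1,[0,0,0.01],[0,0,0]]]'; done;  python3 - <<'E'
from h import *
c=r.capture("side");g=c["img"][165:190,262:290]
cv2.imwrite("pics/tip.png",cv2.convertScaleAbs(cv2.resize(g,None,fx=20,fy=20,interpolation=cv2.INTER_NEAREST),alpha=1.8,beta=20))
E
```

```text
time_s: 3.25
tcp_pos: [0.6261, -0.1918, 0.053]
ee_rot: [[-0.998, -0.058, 0.0], [-0.058, 0.998, 0.0], [-0.0, 0.0, -1.0]]
wrist_force: [0.4, 0.0, -0.4]
gripper_width: 0.005
```

View pics/tip.png

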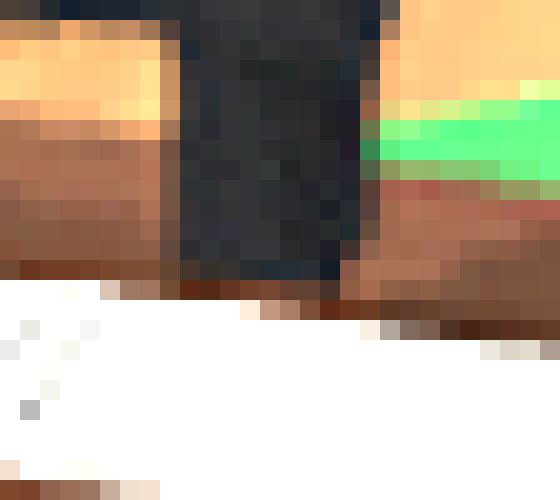

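Run:
```python
from h import *
s=r.sense();p=s["tcp_pos"];print(p)
ct=r.capture("top");cs=r.capture("side")
for z in (0,.016,.03,.07,.09,.12):
    q=p+[0,0,z];print(z,proj(ct,q)[0].round(1),proj(cs,q)[0].round(1))
cv2.imwrite("pics/t3.png",cv2.convertScaleAbs(cv2.resize(ct["img"][125:245,280:400],None,fx=5,fy=5),alpha=1.8,beta=20))
```

```text
[ 0.62589006 -0.19178916  0.05273646]
0 [336.5 177.5] [275.2 185.5]
0.016 [337.2 176.2] [275.3 179.9]
0.03 [337.8 175.1] [275.4 175. ]
0.07 [339.7 171.6] [275.6 160.8]
0.09 [340.7 169.8] [275.7 153.5]
0.12 [342.2 167. ] [275.9 142.3]
```

View pics/t3.png

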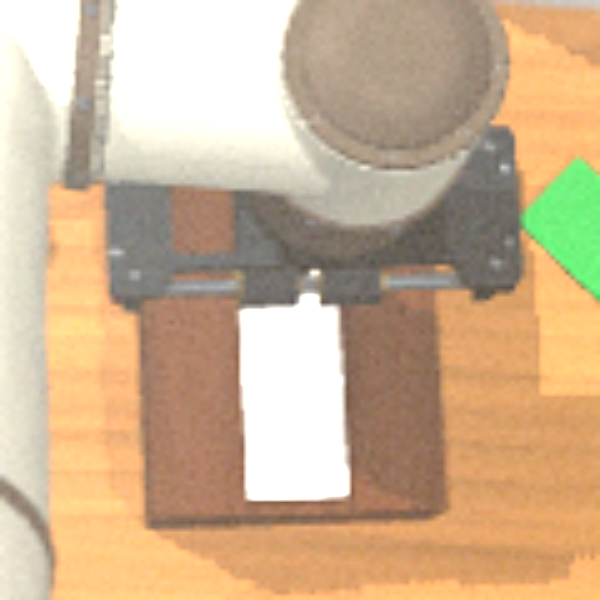

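The lateral position agrees: the carriers are centred on the predicted column 342. The visible tips stand about 16 mm higher than the reported TCP, so I'll probe down by force.

```bash
python3 -m crank '[[1,[0,0,0.02],[0,0,0]],[1,[0,0,0.01],[0,0,0]]]'|grep -v rot;python3 -m crank '[[1,[0,0,0.02],[0,0,0]],[1,[0,0,0],[0,0,0]]]'|grep -v rot
```

```text
time_s: 3.6
tcp_pos: [0.6259, -0.1918, 0.0497]
wrist_force: [0.5, -0.2, 0.1]
gripper_width: 0.004
time_s: 3.8
tcp_pos: [0.6257, -0.1918, 0.0475]
wrist_force: [0.8, 0.8, 0.2]
gripper_width: 0.007
```

```bash
python3 -m crank '[[1,[0,0,0.02],[0,0,0]],[1,[0,0,0],[0,0,0]]]'|grep -v rot;python3 -m crank '[[1,[0,0,0.02],[0,0,0]],[1,[0,0,0],[0,0,0]]]'|grep -v rot; python3 -m crank '[[1,[0,0,0.01],[0,0,0]],[1,[0,0,0],[0,0,0]]]'|grep -v rot
```

```text
time_s: 4.0
tcp_pos: [0.6258, -0.1918, 0.0456]
wrist_force: [-0.3, 0.2, 0.4]
gripper_width: 0.005
time_s: 4.2
tcp_pos: [0.6258, -0.1918, 0.0436]
wrist_force: [-0.8, -0.7, -0.1]
gripper_width: 0.007
time_s: 4.4
tcp_pos: [0.6259, -0.1918, 0.0428]
wrist_force: [-0.0, -1.1, -0.4]
gripper_width: 0.001
```

```bash
python3 -m crank '[[1,[0,0,0.02],[0,0,0]],[1,[0,0,0],[0,0,0]]]'|grep -v rot;python3 -m crank '[[1,[0,0,0.01],[0,0,0]],[1,[0,0,0],[0,0,0]]]'|grep -v rot
python3 - <<'E'
from h import *
c=r.capture("side");print(proj(c,r.sense()["tcp_pos"]));g=c["img"][165:195,262:290]
cv2.imwrite("pics/tip2.png",cv2.convertScaleAbs(cv2.resize(g,None,fx=20,fy=20,interpolation=cv2.INTER_NEAREST),alpha=1.0,beta=20))
E
```

```text
time_s: 4.6
tcp_pos: [0.6258, -0.1918, 0.0407]
wrist_force: [0.1, -0.6, 0.4]
gripper_width: 0.002
time_s: 4.8
tcp_pos: [0.6259, -0.1918, 0.0398]
wrist_force: [0.6, 0.4, -0.1]
gripper_width: 0.005
[[275.16977866 189.86056021]]
```

View pics/tip2.png

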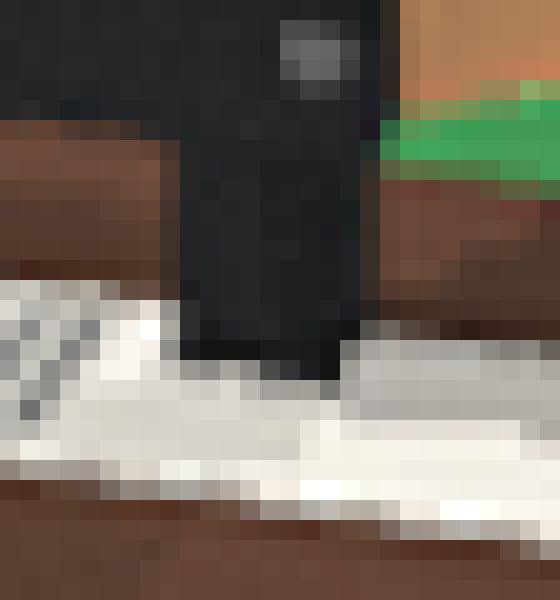

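```bash
python3 -c "
from station import r;print(r.grasp_offset)"; python3 -m crank '[[1,[0,0,0.02],[0,0,0]],[1,[0,0,0],[0,0,0]]]'|grep -v rot;python3 -m crank '[[1,[0,0,0.01],[0,0,0]],[1,[0,0,0],[0,0,0]]]'|grep -v rot; python3 -m crank '[[1,[0,0,0.01],[0,0,0]],[1,[0,0,0],[0,0,0]]]'|grep -v rot
```

```text
0.0187
time_s: 5.05
tcp_pos: [0.6258, -0.1918, 0.0376]
wrist_force: [0.1, -0.8, 1.3]
gripper_width: 0.007
time_s: 5.25
tcp_pos: [0.6259, -0.1918, 0.0368]
wrist_force: [-0.3, 0.2, 0.4]
gripper_width: 0.007
time_s: 5.45
tcp_pos: [0.6259, -0.1918, 0.0358]
wrist_force: [0.1, 0.8, -0.3]
gripper_width: 0.004
```

```bash
python3 -m crank '[[1,[0,0,0.01],[0,0,0]],[1,[0,0,0],[0,0,0]]]'|grep -v rot;python3 -m crank '[[1,[0,0,0.01],[0,0,0]],[1,[0,0,0],[0,0,0]]]'|grep -v rot
```

```text
time_s: 5.65
tcp_pos: [0.6259, -0.1918, 0.0348]
wrist_force: [-0.6, 0.2, -0.8]
gripper_width: 0.005
time_s: 5.85
tcp_pos: [0.6259, -0.1918, 0.0338]
wrist_force: [-0.1, -0.2, -0.1]
gripper_width: 0.002
```

Run:
```python
from h import *
c=r.capture("side");g=c["img"][165:195,262:290]
cv2.imwrite("pics/tip3.png",cv2.resize(g,None,fx=20,fy=20,interpolation=cv2.INTER_NEAREST))
```

```text
(no output)
```

View pics/tip3.png

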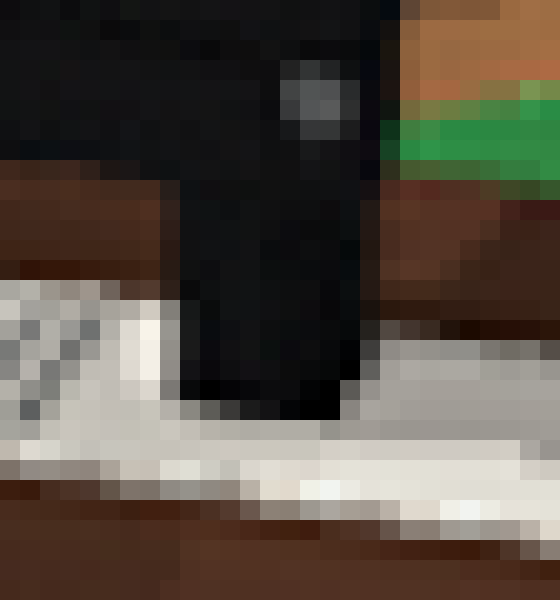

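```bash
python3 -m crank '[[1,[0,0,0.01],[0,0,0]],[1,[0,0,0],[0,0,0]]]'|grep -v rot;python3 -m crank '[[1,[0,0,0.01],[0,0,0]],[1,[0,0,0],[0,0,0]]]'|grep -v rot
```

```text
time_s: 6.1
tcp_pos: [0.6259, -0.1918, 0.0328]
wrist_force: [0.0, 0.7, 0.7]
gripper_width: 0.004
time_s: 6.3
tcp_pos: [0.6258, -0.1918, 0.0318]
wrist_force: [0.5, -0.3, -0.0]
gripper_width: 0.006
```

```bash
python3 -m crank '[[1,[0,0,0.01],[0,0,0]],[1,[0,0,0],[0,0,0]]]'|grep -v rot
```

```text
time_s: 6.5
tcp_pos: [0.6261, -0.1918, 0.031]
wrist_force: [0.6, 0.3, -0.2]
gripper_width: 0.003
```

```bash
python3 -m crank '[[1,[0,0,0.01],[0,0,0]],[1,[0,0,0],[0,0,0]]]'|grep -v rot
python3 - <<'E'
from h import *
c=r.capture("side");g=c["img"][125:225,220:340]
cv2.imwrite("pics/tip4.png",cv2.resize(g,None,fx=6,fy=6,interpolation=cv2.INTER_NEAREST))
E
```

```text
time_s: 6.7
tcp_pos: [0.6263, -0.192, 0.0309]
wrist_force: [-2.5, 1.3, 5.1]
gripper_width: 0.005
```

View pics/tip4.png

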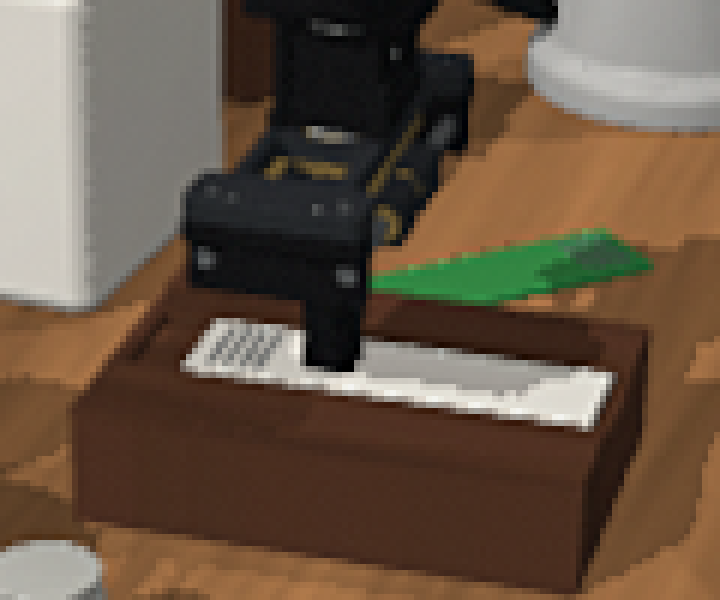

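Contact at reported z=0.031 (5 N), so the real tips lie 24 mm above the reported TCP. I'll carry that offset. Now a trial drag.

```bash
python3 -m crank '[[1,[0.05,0,0.005],[0,0,0]],[1,[0.1,0,0],[0,0,0]],[1,[0.1,0,0],[0,0,0]],[1,[0,0,0],[0,0,0]]]'|grep -v rot
cat > m.py <<'E'
from h import *
s=r.sense();p=s["tcp_pos"];print(p,s["wrist_force"])
c=r.capture("top");m=white(c,100,60)
m[:, :315]=0;m[:,365:]=0;m[:130]=0;m[285:]=0
# near end: lowest rows of the white plate
for u in(330,334,338,342,346):
    col=np.where(m[:,u])[0]
    if len(col): print(u,col.max(),plane(c,[(u,col.max()+.5)],.055)[0].round(4))
cv2.imwrite("pics/drag.png",cv2.resize(c["img"][130:290,280:400],None,fx=3.7,fy=3.7))
E
python3 m.py
```

```text
time_s: 7.15
tcp_pos: [0.6011, -0.1936, 0.0309]
wrist_force: [-0.8, 0.3, 6.8]
gripper_width: 0.004
[ 0.601129   -0.19358889  0.03087284] [-0.78138118  0.34003116  6.84749212]
330 234 [ 0.4793 -0.1768  0.055 ]
334 234 [ 0.4796 -0.1868  0.055 ]
338 234 [ 0.4798 -0.1969  0.055 ]
342 234 [ 0.4801 -0.2069  0.055 ]
346 234 [ 0.4803 -0.217   0.055 ]
```

The scraper follows the drag exactly (25 mm). I'll drag 48 mm more.

```bash
python3 -m crank '[[1,[0.1,0,0],[0,0,0]],[1,[0.1,0,0],[0,0,0]],[1,[0.1,0,0],[0,0,0]],[1,[0.1,0,0],[0,0,0]],[1,[0.08,0,0],[0,0,0]],[1,[0,0,0],[0,0,0]]]'|grep -v rot; python3 m.py
```

```text
time_s: 7.8
tcp_pos: [0.5534, -0.1964, 0.0308]
wrist_force: [-1.0, 0.3, 6.7]
gripper_width: 0.005
[ 0.55335343 -0.19641953  0.0308386 ] [-0.96257063  0.32054945  6.72706626]
330 240 [ 0.4642 -0.177   0.055 ]
334 253 [ 0.432  -0.1874  0.055 ]
338 253 [ 0.4322 -0.1974  0.055 ]
342 253 [ 0.4325 -0.2074  0.055 ]
346 253 [ 0.4327 -0.2174  0.055 ]
```

View pics/drag.png

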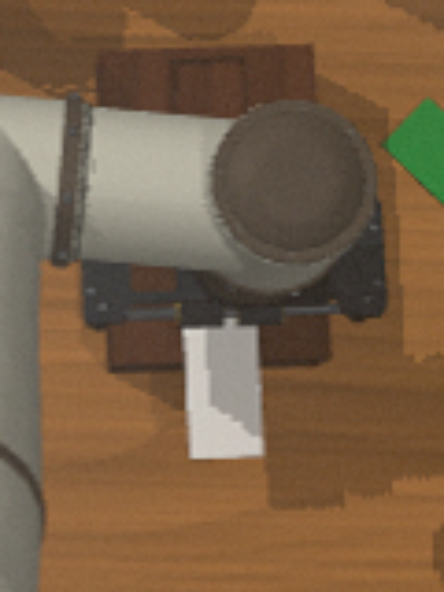

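Near end is now at (0.4325,-0.2025), so the overhang is about 62 mm. Next: lift, open, go over the overhanging end (12 mm from the tip) and check.

```bash
python3 -m crank '[[1,[0,0,-0.15],[0,0,0]],[1,[0,0,-0.35],[0,0,0]],[-1,[0.363,0.003,0],[0,0,0]],[-1,[0.363,0.003,0],[0,0,0]],[-1,[0.363,0.003,0],[0,0,0]],[-1,[0,0,0],[0,0,0]],[-1,[0,0,0],[0,0,0]],[-1,[0,0,0],[0,0,0]]]'
python3 - <<'E'
from h import *
s=r.sense();p=s["tcp_pos"];print(p)
for n in("top","side"):
    c=r.capture(n);print(n,proj(c,p+[0,0,.024]))
    b=(130,290,270,400) if n=="top" else (100,240,220,400)
    cv2.imwrite(f"pics/{n}_over.png",cv2.resize(c["img"][b[0]:b[1],b[2]:b[3]],None,fx=3.7,fy=3.7))
E
```

```text
time_s: 8.65
tcp_pos: [0.4454, -0.2016, 0.0795]
ee_rot: [[-0.998, -0.058, 0.001], [-0.058, 0.998, -0.0], [-0.001, -0.0, -1.0]]
wrist_force: [-0.0, -0.4, -0.1]
gripper_width: 0.463
[ 0.44540887 -0.20155561  0.07954915]
top [[342.0967891  246.96484331]]
side [[345.84060437 177.10765706]]
```

View pics/side_over.png

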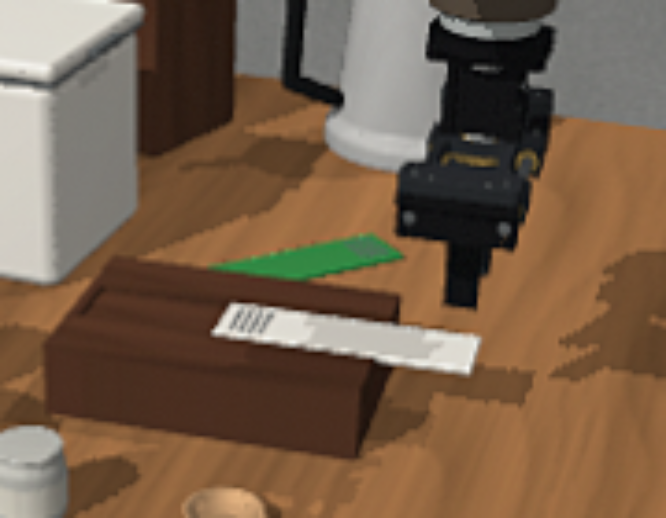

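View pics/top_over.png

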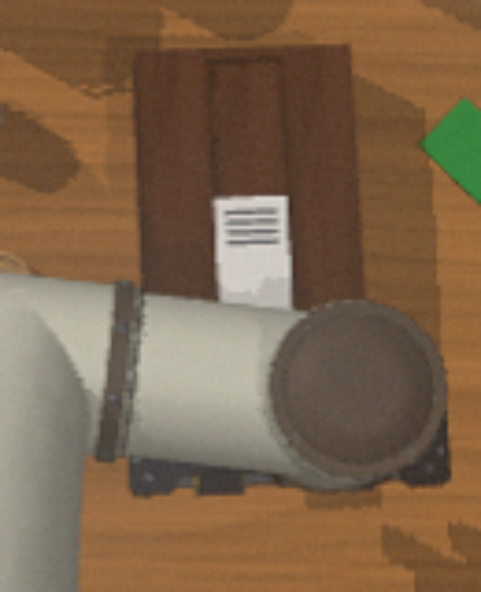

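Plate lies flat, overhanging the rest, with the gripper above its near end. Finish opening, then descend around it.

```bash
python3 -m crank '[[-1,[0.01,0,0],[0,0,0]],[-1,[0,0,0],[0,0,0]],[-1,[0,0,0],[0,0,0]],[-1,[0,0,0],[0,0,0]],[-1,[0,0,0],[0,0,0]],[-1,[0,0,0.15],[0,0,0]]]'; python3 -m crank '[[-1,[0,0,0.15],[0,0,0]],[-1,[0,0,0.15],[0,0,0]],[-1,[0,0,0.15],[0,0,0]],[-1,[0,0,0.08],[0,0,0]],[-1,[0,0,0],[0,0,0]]]';python3 - <<'E'
from h import *
s=r.sense();p=s["tcp_pos"];print(p)
for n in("top","side"):
    c=r.capture(n);print(n,proj(c,p+[0,0,.024]))
    b=(130,290,270,400) if n=="top" else (100,240,220,400)
    cv2.imwrite(f"pics/{n}_down.png",cv2.resize(c["img"][b[0]:b[1],b[2]:b[3]],None,fx=3.7,fy=3.7))
E
```

```text
time_s: 9.35
tcp_pos: [0.4452, -0.2019, 0.066]
ee_rot: [[-0.998, -0.058, 0.005], [-0.058, 0.998, -0.001], [-0.005, -0.001, -1.0]]
wrist_force: [-0.2, -0.2, -0.9]
gripper_width: 0.987
time_s: 9.85
tcp_pos: [0.4426, -0.2014, 0.0105]
ee_rot: [[-0.998, -0.058, -0.002], [-0.058, 0.998, 0.0], [0.002, 0.0, -1.0]]
wrist_force: [-0.2, -0.3, 0.4]
gripper_width: 0.993
[ 0.44259256 -0.20142185  0.01054256]
top [[338.71388105 249.8949239 ]]
side [[344.68504169 201.85204264]]
```

View pics/side_down.png

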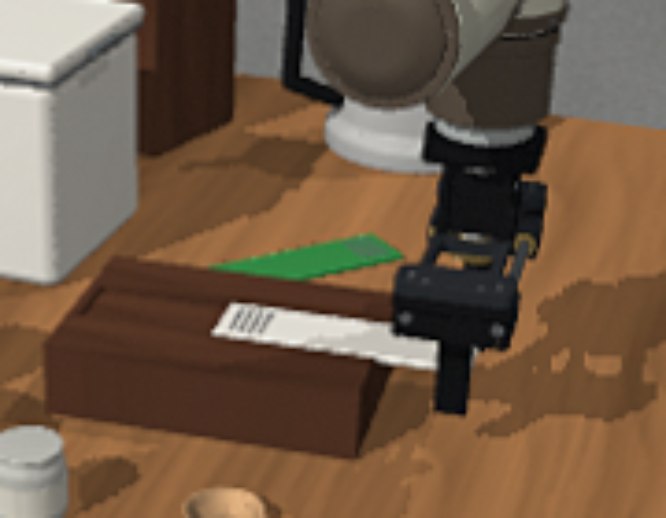

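View pics/top_down.png

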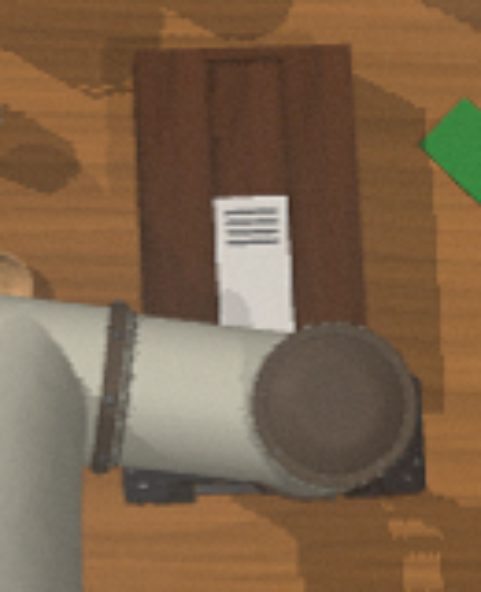

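```bash
python3 -m crank '[[-1,[-0.02,0,0],[0,0,0]],[1,[0,0,0],[0,0,0]],[1,[0,0,0],[0,0,0]],[1,[0,0,0],[0,0,0]],[1,[0,0,0],[0,0,0]],[1,[0,0,0],[0,0,0]],[1,[0,0,0],[0,0,0]]]'
```

```text
time_s: 10.65
tcp_pos: [0.4452, -0.202, 0.0115]
ee_rot: [[-0.998, -0.058, -0.0], [-0.058, 0.998, -0.001], [0.0, -0.001, -1.0]]
wrist_force: [-0.2, -4.9, -0.8]
gripper_width: 0.57
```

Gripped: the opening of 49.6 mm matches the plate width. Lift.

```bash
python3 -m crank '[[1,[0,0,-0.1],[0,0,0]],[1,[0,0,-0.2],[0,0,0]],[1,[0,0,-0.3],[0,0,0]],[1,[0,0,-0.3],[0,0,0]],[1,[0,0,0],[0,0,0]]]';python3 - <<'E'
from h import *
for n in("top","side"):
    c=r.capture(n)
    b=(130,290,270,400) if n=="top" else (80,240,200,400)
    cv2.imwrite(f"pics/{n}_lift.png",cv2.resize(c["img"][b[0]:b[1],b[2]:b[3]],None,fx=3.7,fy=3.7))
E
```

```text
time_s: 11.15
tcp_pos: [0.4484, -0.2019, 0.1056]
ee_rot: [[-0.998, -0.059, 0.009], [-0.059, 0.998, -0.002], [-0.009, -0.002, -1.0]]
wrist_force: [0.9, 0.0, 0.4]
gripper_width: 0.571
```

View pics/side_lift.png

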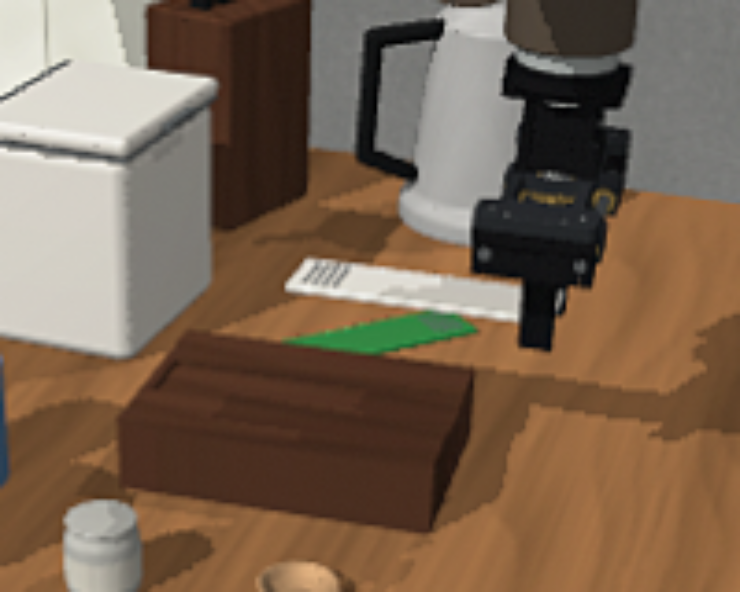

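View pics/top_lift.png

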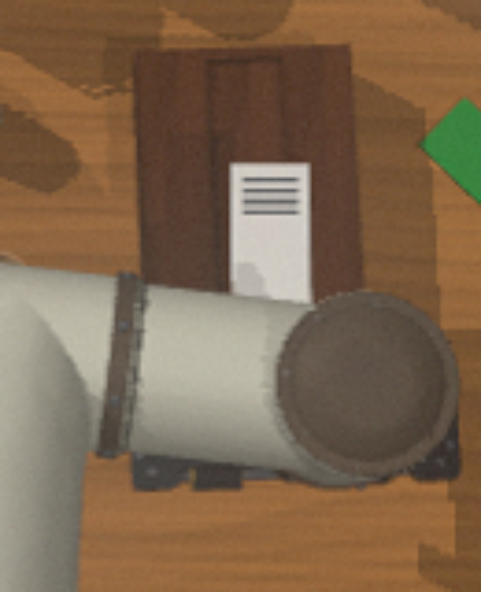

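Run:
```python
from h import *
ct=r.capture("top");cs=r.capture("side");p=r.sense()["tcp_pos"]
def tri(a,b):
    P=[]
    for c in(ct,cs): P.append(np.c_[np.array(c["R"]),np.array(c["t"])])
    ua=cv2.undistortPoints(np.array([[a]],float),K(ct),np.array(ct["dist"])).reshape(2,1)
    ub=cv2.undistortPoints(np.array([[b]],float),K(cs),np.array(cs["dist"])).reshape(2,1)
    X=cv2.triangulatePoints(P[0],P[1],ua,ub);return (X[:3]/X[3]).ravel()
t=lambda u,v:(270+u/3.7,130+v/3.7); s=lambda u,v:(200+u/3.7,80+v/3.7)
A=tri(t(230,163),s(286,288));B=tri(t(310,163),s(305,258));print(p,A,B,np.linalg.norm(A-B),(A+B)/2-p)
```

```text
[ 0.44427391 -0.20109091  0.10046306] [ 0.61517503 -0.17198706  0.14057207] [ 0.61757449 -0.22305952  0.14172688] 0.05114183266815034 [0.17210084 0.00356762 0.04068641]
```

Plate is held level: the far end is about 3 mm low over 168 mm, yaw about 3°. Target reported TCP over the bowl is (0.537,0.205), which centres the plate within about 4 mm and keeps the fingers outside the rim.

```bash
python3 -m crank '[[1,[-0.05,0.2,-0.1],[0,0,0]],[1,[-0.083,0.286,0],[0,0,0]],[1,[-0.083,0.286,0],[0,0,0]],[1,[-0.083,0.286,0],[0,0,0]],[1,[-0.083,0.286,0],[0,0,0]],[1,[-0.083,0.286,0],[0,0,0]],[1,[-0.083,0.286,0],[0,0,0]],[1,[-0.083,0.286,0],[0,0,0]]]'|grep -v rot;python3 -m crank '[[1,[-0.083,0.286,0],[0,0,0]],[1,[-0.083,0.286,0],[0,0,0]],[1,[-0.083,0.286,0],[0,0,0]],[1,[-0.083,0.286,0],[0,0,0]],[1,[-0.083,0.286,0],[0,0,0]],[1,[-0.07,0.286,0],[0,0,0]],[1,[-0.03,0.08,0],[0,0,0]],[1,[0,0,0],[0,0,0]]]'
```

```text
time_s: 12.15
tcp_pos: [0.4947, 0.023, 0.11]
wrist_force: [0.4, 0.7, -0.5]
gripper_width: 0.564
time_s: 12.95
tcp_pos: [0.536, 0.2049, 0.1098]
ee_rot: [[-0.998, -0.059, -0.003], [-0.059, 0.998, -0.002], [0.003, -0.001, -1.0]]
wrist_force: [0.5, 0.6, -0.7]
gripper_width: 0.568
```

```bash
python3 -m crank '[[1,[0,0,0],[0,0,0]]]';python3 - <<'E'
from h import *
for n in("top","side"):
    c=r.capture(n)
    b=(110,290,100,270) if n=="top" else (150,320,130,320)
    cv2.imwrite(f"pics/{n}_ob.png",cv2.resize(c["img"][b[0]:b[1],b[2]:b[3]],None,fx=3.3,fy=3.3))
E
```

```text
time_s: 13.05
tcp_pos: [0.5357, 0.2034, 0.1104]
ee_rot: [[-0.998, -0.057, -0.002], [-0.057, 0.998, -0.001], [0.002, -0.001, -1.0]]
wrist_force: [-0.3, -0.2, -0.5]
gripper_width: 0.565
```

View pics/side_ob.png

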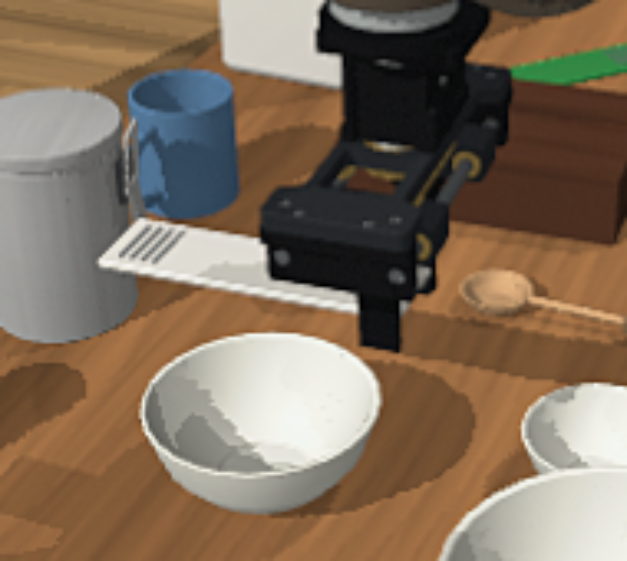

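View pics/top_ob.png

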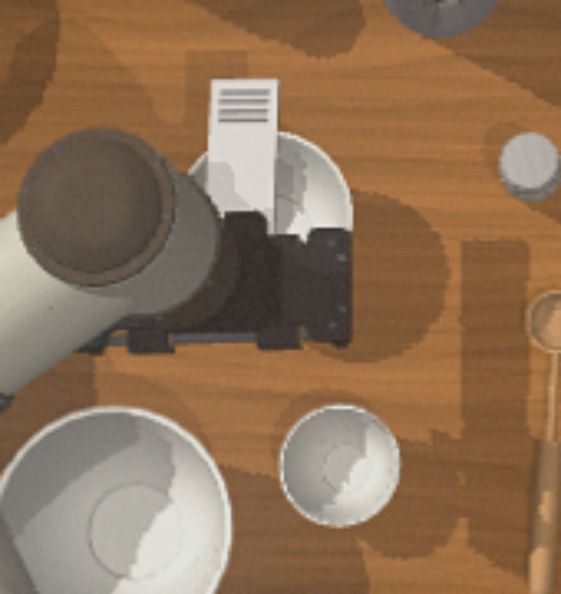

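Run:
```python
from h import *
ct=r.capture("top");cs=r.capture("side");p=r.sense()["tcp_pos"]
def tri(a,b):
    P=[np.c_[np.array(c["R"]),np.array(c["t"])] for c in(ct,cs)]
    u=[cv2.undistortPoints(np.array([[q]],float),K(c),np.array(c["dist"])).reshape(2,1) for q,c in((a,ct),(b,cs))]
    X=cv2.triangulatePoints(P[0],P[1],*u);return (X[:3]/X[3]).ravel()
t=lambda u,v:(100+u/3.3,110+v/3.3); s=lambda u,v:(130+u/3.3,150+v/3.3)
A=tri(t(210,79),s(99,261));B=tri(t(278,79),s(140,219));print(p,A,B,np.linalg.norm(A-B),(A+B)/2-p)
d=(A-B)/np.linalg.norm(A-B); f=(A+B)/2; print("yaw",np.degrees(np.arctan2(-d[0],d[1])))
yaw=np.radians(3.3); print("centre",f-0.09*np.array([np.cos(yaw),np.sin(yaw),0]))
```

```text
[0.53638616 0.20330521 0.11147287] [0.70210041 0.23401848 0.15054321] [0.70378255 0.18450473 0.14990927] 0.049546368271205905 [0.16655531 0.00595639 0.03875337]
yaw 1.9457730841122611
centre [0.61309071 0.20408084 0.15022624]
```

Plate centre is at (0.613,0.204) against the bowl at (0.620,0.209), so I'll correct by about 4 mm in each axis and descend.

```bash
python3 -m crank '[[1,[-0.04,0.045,0],[0,0,0]],[1,[0,0,0.2],[0,0,0]],[1,[0,0,0.2],[0,0,0]],[1,[0,0,0.2],[0,0,0]],[1,[0,0,0.12],[0,0,0]],[1,[0,0,0.04],[0,0,0]],[1,[0,0,0],[0,0,0]]]'
python3 - <<'E'
from h import *
for n in("top","side"):
    c=r.capture(n)
    b=(110,290,100,270) if n=="top" else (150,320,130,320)
    cv2.imwrite(f"pics/{n}_low.png",cv2.resize(c["img"][b[0]:b[1],b[2]:b[3]],None,fx=3.3,fy=3.3))
E
```

```text
time_s: 13.95
tcp_pos: [0.5405, 0.209, 0.0353]
ee_rot: [[-0.998, -0.058, -0.0], [-0.058, 0.998, -0.0], [0.0, -0.0, -1.0]]
wrist_force: [0.2, 0.5, 0.2]
gripper_width: 0.569
```

View pics/side_low.png

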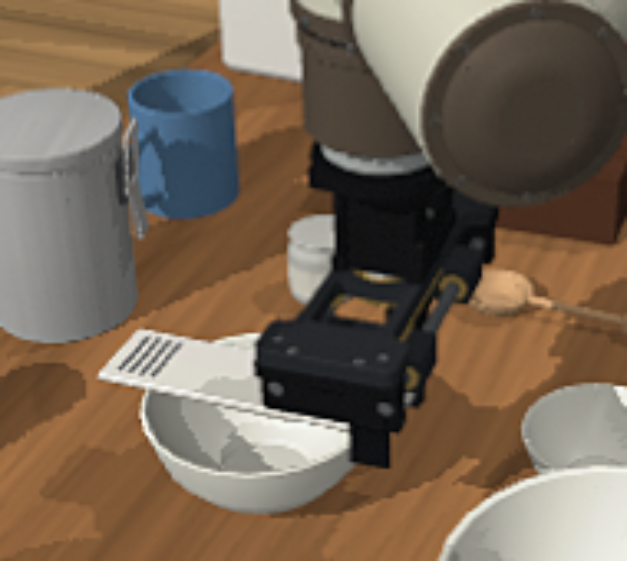

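View pics/top_low.png

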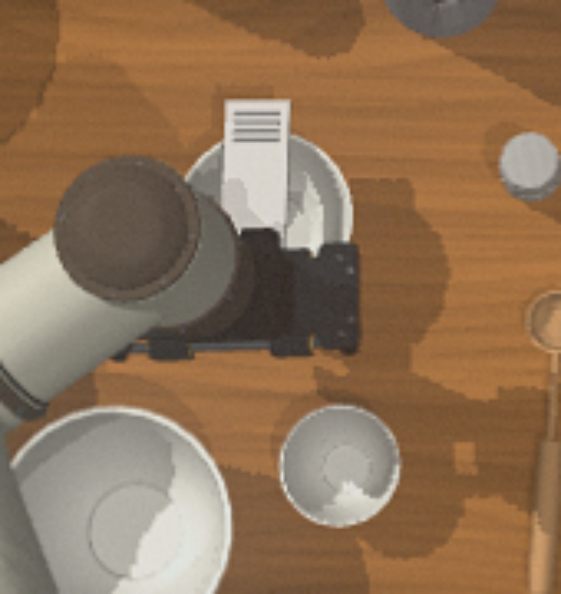

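Plate is across the middle of the bowl (far end at crop x 222–290 with 3° yaw, bowl 183–352), sticking out beyond the rim at the back, and the fingers are outside the rim. Lower until it touches.

```bash
python3 -m crank '[[1,[0,0,0.03],[0,0,0]],[1,[0,0,0.03],[0,0,0]],[1,[0,0,0.01],[0,0,0]],[1,[0,0,0],[0,0,0]]]'|grep -v rot;  python3 -m crank '[[1,[0,0,0.01],[0,0,0]],[1,[0,0,0],[0,0,0]]]'|grep -v rot; python3 -m crank '[[1,[0,0,0.01],[0,0,0]],[1,[0,0,0],[0,0,0]]]'|grep -v rot
```

```text
time_s: 14.45
tcp_pos: [0.5403, 0.209, 0.0283]
wrist_force: [-0.2, -0.0, -0.8]
gripper_width: 0.57
time_s: 14.65
tcp_pos: [0.5403, 0.2091, 0.0274]
wrist_force: [0.3, -1.5, -0.8]
gripper_width: 0.563
time_s: 14.85
tcp_pos: [0.5403, 0.209, 0.0263]
wrist_force: [-0.4, -0.7, -0.7]
gripper_width: 0.563
```

```bash
for i in 1; do python3 -m crank '[[1,[0,0,0.01],[0,0,0]],[1,[0,0,0],[0,0,0]]]'|grep -v rot; python3 -m crank '[[1,[0,0,0.01],[0,0,0]],[1,[0,0,0],[0,0,0]]]'|grep -v rot;done
python3 - <<'E'
from h import *
print(r.sense()["moment"])
c=r.capture("side")
cv2.imwrite(f"pics/side_low2.png",cv2.resize(c["img"][220:320,150:280],None,fx=5,fy=5))
E
```

```text
time_s: 15.05
tcp_pos: [0.5403, 0.209, 0.0253]
wrist_force: [-0.1, -0.8, -0.8]
gripper_width: 0.566
time_s: 15.25
tcp_pos: [0.5403, 0.209, 0.0243]
wrist_force: [0.6, -0.5, -0.4]
gripper_width: 0.564
[0.04101095 0.04705791 0.01722923]
```

View pics/side_low2.png

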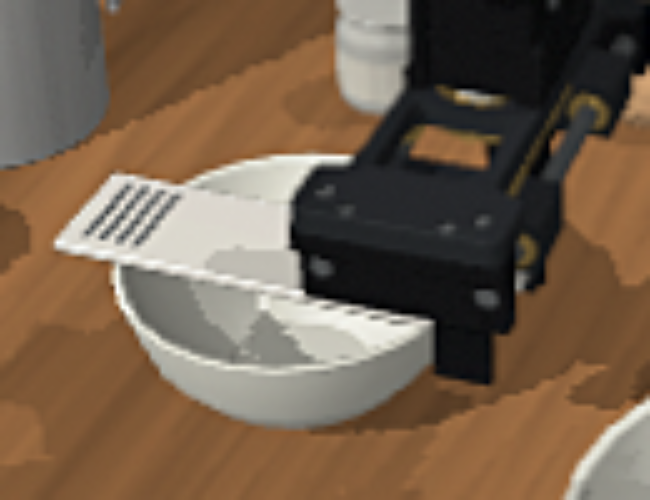

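```bash
python3 -m crank '[[1,[0,0,0.01],[0,0,0]],[1,[0,0,0],[0,0,0]]]'|grep -v rot; python3 -m crank '[[1,[0,0,0.01],[0,0,0]],[1,[0,0,0],[0,0,0]]]'|grep -v rot; python3 -c "
from station import r;print(r.sense()['wrist_force'],r.sense()['moment'])"
```

```text
time_s: 15.5
tcp_pos: [0.5403, 0.2091, 0.0234]
wrist_force: [0.1, 0.6, -0.0]
gripper_width: 0.566
time_s: 15.7
tcp_pos: [0.5404, 0.2091, 0.0224]
wrist_force: [-1.0, -0.4, -0.8]
gripper_width: 0.568
[-0.95018125 -0.43435999 -0.75449079] [ 6.97859188e-05 -5.23609709e-02  3.43169885e-02]
```

```bash
python3 -m crank '[[1,[0,0,0.01],[0,0,0]],[1,[0,0,0],[0,0,0]]]'|grep -v rot; python3 -c "
from station import r;print(r.sense()['wrist_force'],r.sense()['moment'])"; python3 -m crank '[[1,[0,0,0.01],[0,0,0]],[1,[0,0,0],[0,0,0]]]'|grep -v rot
python3 - <<'E'
from h import *
print(r.sense()["moment"])
c=r.capture("side")
cv2.imwrite(f"pics/side_low3.png",cv2.resize(c["img"][220:320,150:280],None,fx=5,fy=5))
E
```

```text
time_s: 15.9
tcp_pos: [0.5405, 0.2092, 0.0216]
wrist_force: [0.5, -0.3, -0.4]
gripper_width: 0.566
[ 0.50899934 -0.27817026 -0.42698361] [ 0.02578666 -0.01311952 -0.05356117]
time_s: 16.1
tcp_pos: [0.5406, 0.2092, 0.0212]
wrist_force: [-0.4, 0.1, 4.7]
gripper_width: 0.565
[-0.11342432  0.33677194  0.00786952]
```

View pics/side_low3.png

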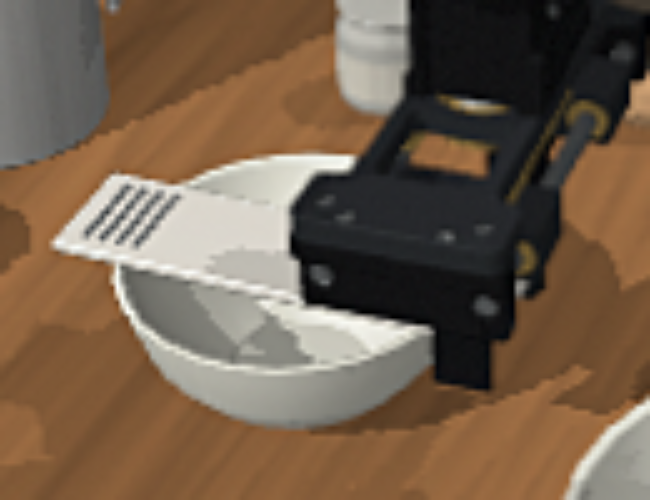

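Contact (4.7 N). Release moderately, check, then lift straight up.

```bash
python3 -m crank '[[-0.3,[0,0,0],[0,0,0]],[-0.3,[0,0,0],[0,0,0]],[-0.6,[0,0,0],[0,0,0]],[-0.6,[0,0,0],[0,0,0]],[-0.6,[0,0,0],[0,0,0]]]'|grep -v rot
python3 - <<'E'
from h import *
c=r.capture("side")
cv2.imwrite(f"pics/side_rel.png",cv2.resize(c["img"][200:320,150:290],None,fx=5,fy=5))
E
```

```text
time_s: 16.65
tcp_pos: [0.5403, 0.209, 0.0202]
wrist_force: [1.0, -0.7, 0.2]
gripper_width: 0.78
```

View pics/side_rel.png

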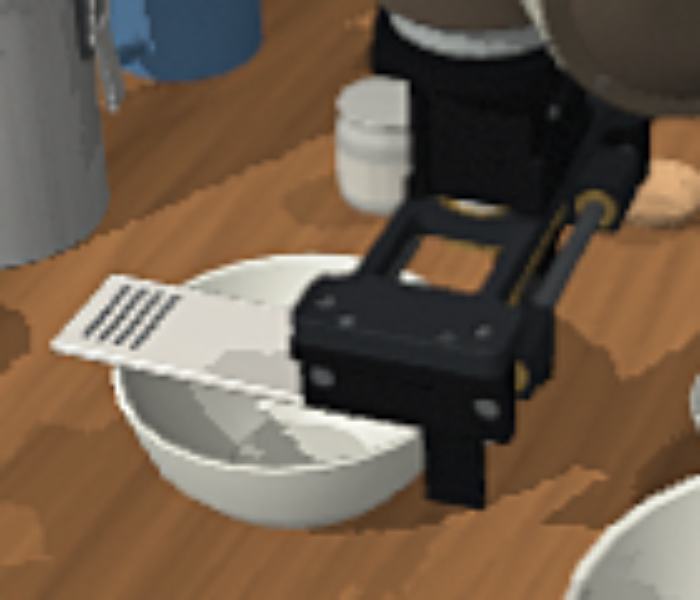

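Released, and the plate rests on the rim. Now lift straight up and back off.

```bash
python3 -m crank '[[-0.8,[0,0,0],[0,0,0]],[-0.8,[0,0,-0.1],[0,0,0]],[-0.8,[0,0,-0.2],[0,0,0]],[-0.8,[0,0,-0.4],[0,0,0]],[-0.8,[0,0,-0.4],[0,0,0]],[-0.8,[0,0,-0.4],[0,0,0]],[-0.8,[0.2,-0.2,-0.1],[0,0,0]],[-0.8,[0.3,-0.3,0],[0,0,0]]]'|grep -v rot;python3 -m crank '[[-0.8,[0.3,-0.35,0],[0,0,0]],[-0.8,[0.3,-0.35,0],[0,0,0]],[-0.8,[0.2,-0.4,0],[0,0,0]],[-0.8,[0.1,-0.4,0],[0,0,0]],[-0.8,[0,-0.4,0],[0,0,0]],[-0.8,[0,-0.3,0],[0,0,0]],[-0.8,[0,0,0],[0,0,0]],[-0.8,[0,0,0],[0,0,0]]]'|grep -v rot
python3 - <<'E'
from h import *
for n in("top","side"):
    c=r.capture(n); cv2.imwrite(f"pics/{n}_fin.png",c["img"])
E
```

```text
time_s: 17.5
tcp_pos: [0.4952, 0.1575, 0.1836]
wrist_force: [0.7, -1.0, -0.0]
gripper_width: 0.902
time_s: 18.3
tcp_pos: [0.4162, -0.0691, 0.1811]
wrist_force: [0.0, 0.6, -0.0]
gripper_width: 0.9
```

View pics/top_fin.png

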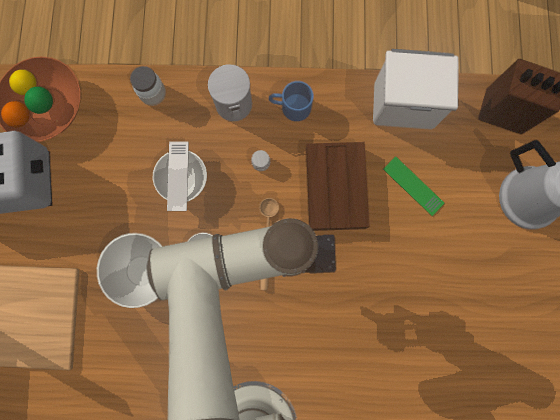

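View pics/side_fin.png

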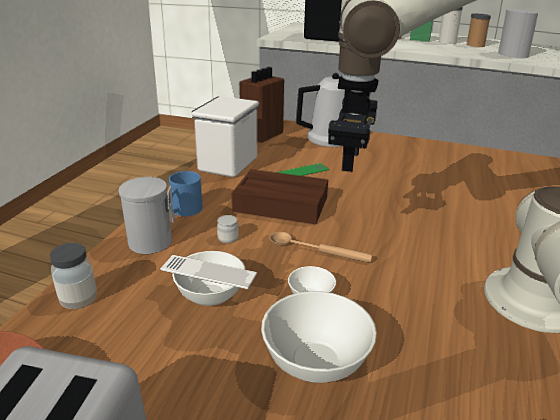

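Scraper lies across the bowl (top view: plate rows 142–211, bowl rows 150–203), and the tin and spoon are where they were. A quick numeric check.

Run:
```python
from h import *
c=r.capture("top");m=white(c,100,60);m[:, :150]=0;m[:,210:]=0;m[:130]=0;m[215:]=0
k=max(cv2.findContours(m,0,cv2.CHAIN_APPROX_NONE)[0],key=cv2.contourArea).reshape(-1,2)
rim=k[(k[:,0]<164)|(k[:,0]>191)]
P=plane(c,rim,.06)[:,:2].astype(np.float32)
A=np.c_[2*P,np.ones(len(P))];x=np.linalg.lstsq(A,(P**2).sum(1),rcond=None)[0]
print("bowl",x[:2],"r",np.sqrt(x[2]+x[0]**2+x[1]**2))
e=plane(c,[(169,141.5),(187.5,141.5),(186.5,211),(167.5,211)],.065);print(e.round(4),"centre",e.mean(0),"len",np.linalg.norm(e[:2].mean(0)-e[2:].mean(0)))
a=cv2.imread("pics/top0.png");d=cv2.absdiff(a,c["img"]).max(2)
print("tin diff",d[148:174,248:273].mean(),"spoon head",d[196:218,258:280].mean(),"green",d[155:215,385:445].mean())
cv2.imwrite("pics/fc.png",cv2.resize(c["img"][130:220,140:280],None,fx=5,fy=5))
s=r.capture("side");cv2.imwrite("pics/fs.png",cv2.resize(s["img"][220:320,150:280],None,fx=5,fy=5))
```

```text
bowl [0.61956856 0.20899261] r 0.06834710395268864
[[0.7069 0.2397 0.065 ]
 [0.7079 0.1918 0.065 ]
 [0.528  0.1848 0.065 ]
 [0.5268 0.2329 0.065 ]] centre [0.61740339 0.21227731 0.065     ] len 0.18011232979671848
tin diff 3.252307692307692 spoon head 13.838842975206612 green 4.239444444444445
```

View pics/fs.png

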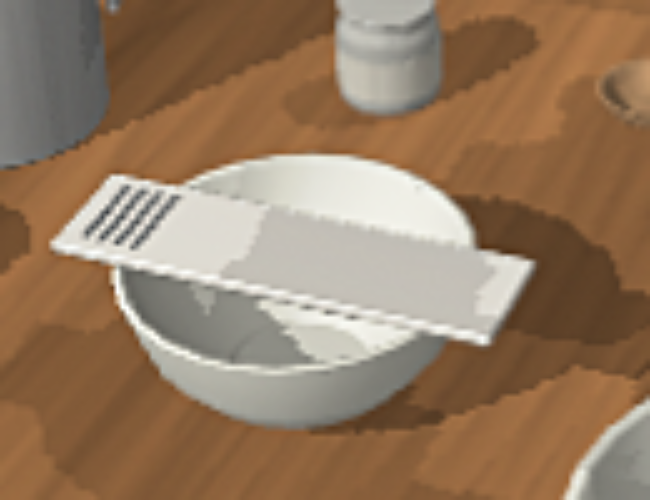

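View pics/fc.png

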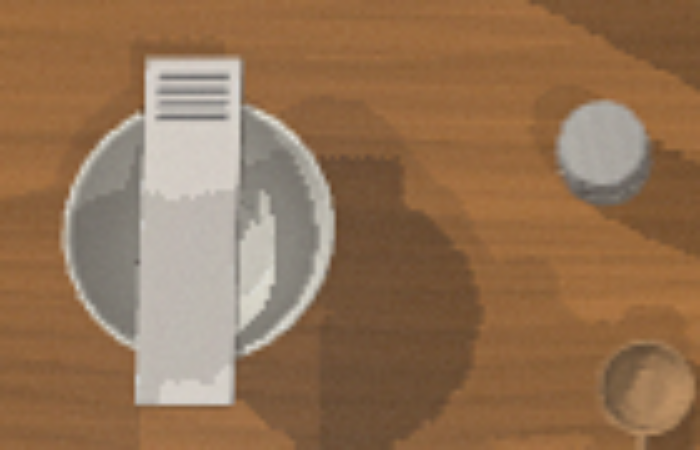

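Both close views show the plate flat on the rim, centred within about 4 mm, with both ends out and the bowl unmoved. The change at the spoon head comes from the arm's shadow; in the side view its pixels are unchanged. I'm handing in.

```bash
python3 -c "
from station import r;print(r.finish_job())"
```

```text
the job is handed in; nothing more can be done
None
```

The scraper now lies flat across the middle of the 140 mm bowl, and I handed the job in at about 18.5 s of the 58 s allowed. I pressed it lightly (about 7 N) and dragged it about 73 mm, until its near end stuck out about 62 mm past the rest's front edge while it still lay flat. I then gripped that end, lifted it clear and set it on the rim.

**Last checks**
- **Scraper:** its centre is at (0.617, 0.212) and the bowl's at (0.620, 0.209), about 4 mm apart. It rests flat on the rim with about 20 mm sticking out at each end.
- **Bowl:** it measured within 1 mm of where it started.
- **Everything else:** the tin and the green plate matched the first picture. The picture difference at the spoon's head was higher (13.8 against about 3–4 for the other two). I put that down to the arm's shadow, as the spoon looks unmoved in both views. The arm hid part of the spoon's handle in the last top view.

**What disagreed**
- **Tip height:** the fingertips touched the scraper when the reported TCP was about 24 mm lower than it should have been. I found this by force and by camera, and corrected the gripping and placing heights for it.
- **Bowl radius:** in the last picture the rim measured 68.3 mm against a nominal 70 mm, which is within what the pixels can resolve.

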